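# Unload the coil winder and hold its index at the third click

### The arm

A 7-joint arm with a two-finger parallel gripper is mounted at the origin on the work surface. World frame = base frame: x ahead of the robot, y to its left, z up, the work surface at z = 0. Lengths are in m, angles in rad, forces in N, time in s.
With the tool pointing down it reaches from about 0.4 to 0.85 m from the base axis. Payload 10.4 kg.
Tool frame: the origin (TCP) lies at the very end of the fingers, on their centre line; the grasp point (between the pads) lies 19 mm behind it (grip_point_offset is the distance from the TCP to the grasp point, in m); z points along the fingers, y is the line along which they close (so a half turn about z gives the same grasp; the last joint's range is limited). The gripper opens to 87 mm and grips with 3 to 60 N. Pads are 19 mm wide; open, the fingers measure 117 mm over their backs; the gripper's body (75 mm by 190 mm) begins 51 mm behind the grasp point.
Start: joints at [-1.179, 0.332, -0.065, 1.46, 0.022, 1.35, -0.088], TCP at [0.252, 0.572, 0.223] pointing down, gripper open.
Joint ranges: [-2.6, 2.6], [-0.5, 2.12], [-1.47, 1.34], [0.16, 2.42], [-1.27, 4.41], [0.06, 2.06], [-2.6, 2.6]. Speed limits (rad/s): [2.22, 2.22, 2.79, 2.79, 3.14, 3.14, 3.14].

### API

Orientations are given as a unit quaternion [x, y, z, w].
In Python, from bench import * gives the robot as it stands.
- The arm moves only by the tool play_rows, never from a script. Its argument "increments" is text: rows parted by semicolons, each of 7 numbers parted by spaces: the turn, a rotation vector about the tool's x, y, z in rad, then the shift along the tool's x, y, z in m, then the opening, from 0 (shut) to 1 (fully open). A call has 1 to 8 rows; each row is the pose to reach, as a shift and turn from the pose commanded when the call began, along the tool's axes at that moment; what a row does not reach only later rows make up. A row lasts 1/10 s, in which the tool goes at most 50 mm and 8.59 degrees, less where a joint would pass 70% of its speed; a pose out of reach is approached as far as the arm can. A call with a gripper value outside its range is refused whole. The fingers move at their own pace and stop on an object; "grip_force" is the grip in N (left out, the last holds). Time passes only in rows, so rows that repeat a pose let the fingers close. It gives the time, the measured TCP pose, the force, the opening and the grip force at its end, in the units of the state.
- read_state(): the state, without advancing time (a new reading comes with each control period).
- camera(name): name is "scene" or "top"; returns a dict with "color" (400x640x3 uint8, red, green, blue), "fx", "fy", "cx", "cy" (pixels), "camera_from_world" (4x4, takes a point from world to camera coordinates). Camera axes: x right, y down, z forward; pixel columns grow to the right and rows downward; lengths in m; the calibration is good to about 2 mm. A picture is of the moment at which its call begins. There is no depth.
- close_job(): hands the job in; it is judged then, once.
The state is a dict: "time": time; "joint_positions": joint angles; "joint_vel": joint speeds; "joint_torque": joint torques, N m; "ee_pos": TCP position; "eef_rot": TCP orientation; "ft_force": force on the tool from outside, world axes, zero at the start; "torque": the same for the moment, N m; "width": finger opening in m; "grip_force": force on a finger pad.
Only numpy, scipy, OpenCV 4.12 (cv2) and the standard library are available. Lean on these libraries where they do the work, as an engineer would, in place of code of your own. Each camera call takes 0.05 s, during which the arm holds its last target. There are 200 camera calls.

### The job

Slide the finished copper coil straight up off the spindle of the winding jig and set it down flat, not dropped, in the low white coil tray, then let go of it. Then take the jig's black bar knob and turn it clockwise, feeling the clicks, from its home stop to the third click (the pointer at the red dot) and never as far as the fourth; it is spring-loaded and runs back if released, so finish while still gripping the knob and holding it on the third click. Leave the tape roll, screwdriver, glue tub and block bin where they are.

Things in the scene. Friction and masses are not known exactly. Their poses are not given: they have to be found in the camera images.
- jig: fixed plywood winding jig, 150 (own x) x 300 (own y) x 16 mm; origin under its centre on the bench. The spindle stands at own y = +85 mm, the index knob at own y = -75 mm. Turned up to 0.35 rad
- spindle_top (a point): top of the upright steel spindle, 12 mm in diameter, 104 mm above the bench; the coil rests around it on a 26 mm wide aluminium shoulder whose top is 55 mm above the bench (a 60 mm flange, top at 22 mm, lies below), so the coil's underside must be lifted 49 mm to clear the spindle
- coil: loose wound coil: copper winding between two black ring cheeks, 52 mm outer diameter, 18 mm bore, 30 mm high, 80 to 170 g; origin at the centre of its underside, own z along its axis. Starts on the spindle's shoulder
- coil_tray: fixed low white tray lined with blue cloth, 130 x 130 mm outside, 120 x 120 mm inside, walls 22 mm high, floor 5 mm thick; origin under its centre on the bench. It and the block bin may swap places
- block_bin: fixed green bin of wooden clamp blocks, 130 x 130 mm, 50 mm high; origin under its centre. Leave it alone
- index (a joint): turn of the knob in rad: 0 at home, where it starts, growing clockwise seen from above. Clicks every 0.419 (24 degrees): 0.419, 0.838, third 1.257 (red dot), fourth 1.676 (end of travel). A spring pulls it back with 0.045 N m at home to 0.11 N m at the third click; leaving each stop takes 0.05 more at once, fading to less than the spring's pull before the next. Released, it runs back
- index_grip (a point): on the knob's vertical axis, 66 mm above the bench, the height to grip; turns with the knob. The grip is a black upright bar 40 mm along this x, 14 mm along this y, from 38 to 83 mm above the bench; yellow pointer along this -x. Below it a 68 mm wide steel click wheel and, on the jig's +x side, a brass plunger block, both 40 mm high. At home its yaw equals the jig's
- tape_roll: loose roll of pale tape, 100 mm across, 24 mm high, lying flat; bystander, origin under its centre
- screwdriver: loose screwdriver, yellow handle, 200 mm long, 26 mm high, lying; bystander, origin under its centre
- glue_tub: loose white tub, 80 mm across, 75 mm high, upright; bystander, origin under its centre
Not all that is in view belongs to the job. What is meant by the coil is not pink, and is the larger of those in its own colour. Of the things like the coil_tray, leave any that is brown; of the rest the smaller one is meant.

How it is judged:
By the outcome, as a careful person would: the job done as asked, in the order asked, and still so for the second after the job is handed in, while the arm keeps its last pose, push and grip.
It also fails if it takes over 54 s, if anything falls off the work surface, if the arm or the gripper's body presses on something with over 40 N, if the wrist force passes 120 N, or if a joint passes its speed limit or range.

## Working session

There is one attempt and no reset: what is moved stays moved. The work goes in short steps, Python scripts to look and compute and a tool call to move; the robot and the scene stay as the last step left them, time stands still between calls to the robot, and variables do not carry over. Pictures are saved under pics/ and viewed, at most 10 in all, crops included, and the job is handed in when it is done.

Besides the shell and the picture viewer there is one more tool, called by a JSON object that holds its "api" and its "payload", one argument or row to a line. play_rows: Moves the arm, as the interface text tells. Its arguments: {"type":"object","properties":{"increments":{"type":"string"},"grip_force":{"type":"number"}},"required":["increments"]}

```bash
mkdir -p pics; python3 - <<'E'
from bench import *
import cv2,pickle
d={}
for n in("scene","top"):
    c=camera(n);d[n]=c;cv2.imwrite(f"pics/{n}0.png",c["color"][:,:,::-1]);print(n,c["fx"],c["fy"],c["cx"],c["cy"],c["camera_from_world"])
pickle.dump(d,open("d.pkl","wb"))
s=read_state();print(s)
E
```

```text
scene 488.1323363666623 488.1323363666623 314.89903625873103 202.17469443554893 [[ 0.21251446  0.97715087 -0.00371326 -0.13941273]
 [ 0.50139549 -0.11230548 -0.85789862 -0.19026377]
 [-0.8387134   0.18045405 -0.51380557  1.77031791]
 [ 0.          0.          0.          1.        ]]
top 397.468362590107 397.468362590107 325.44867772069716 191.19780147325284 [[ 0.00714053 -0.9999663  -0.00405195  0.03438455]
 [-0.99923612 -0.00697951 -0.03845076  0.56344253]
 [ 0.03842119  0.00432342 -0.99925228  1.30211957]
 [ 0.          0.          0.          1.        ]]
{'time': 0.1, 'joint_positions': array([-1.17859505,  0.33280893, -0.06467658,  1.46079827,  0.02163656,
        1.34989101, -0.08846308]), 'joint_vel': array([ 0.0007099 , -0.00170514,  0.00056973, -0.0021704 , -0.00033201,
       -0.00113774,  0.00036486]), 'joint_torque': array([ 1.25560637e-03, -6.24541354e+01,  2.46653898e-02, -3.90718853e+01,
       -6.13678806e-02,  3.65566649e-02,  5.67198947e-05]), 'ee_pos': array([0.25177867, 0.57169739, 0.22186149]), 'eef_rot': array([ 2.05896952e-01,  9.78573492e-01, -5.99773347e-04, -7.75368555e-05]), 'ft_force': array([-0.55878022, -0.28591828,  0.44307175]), 'torque': array([ 0.00768334, -0.00123683, -0.04090945]), 'grip_force': 0.0, 'width': 0.08719648801202158}
```

View pics/top0.png

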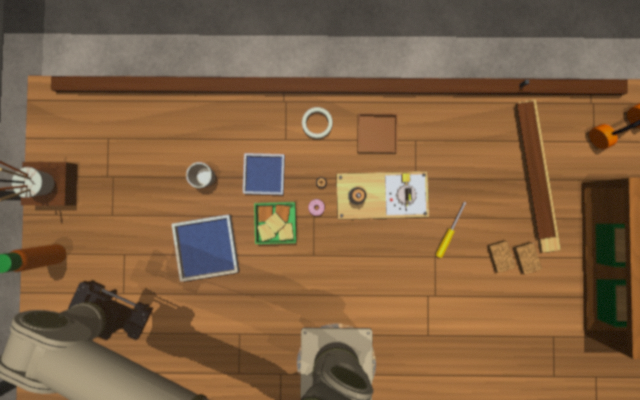

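View pics/scene0.png

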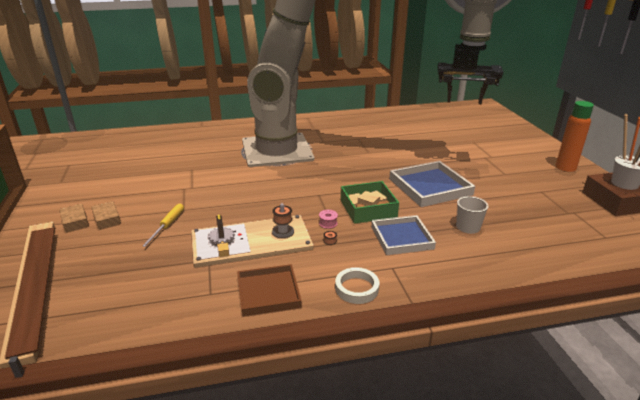

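Top view: coil candidates are the copper coil on the spindle (357,196), a small copper one (321,183) and a pink one (316,207). I choose (357,196). Tray candidates are the small white one (263,174), the large white one (205,248) and a brown one (377,133). I choose (263,174). I'll check both in one crop.

```bash
python3 - <<'E'
import cv2,pickle,numpy as np
d=pickle.load(open("d.pkl","rb"))
t=d["top"]["color"][145:245,235:435,::-1];s=d["scene"]["color"][190:270,180:440,::-1]
a=cv2.resize(t,(800,400),interpolation=cv2.INTER_CUBIC)[:330]
b=cv2.resize(s,(800,246),interpolation=cv2.INTER_CUBIC)
cv2.imwrite("pics/crop1.png",np.vstack([a,b]))
E
```

```text
(no output)
```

View pics/crop1.png

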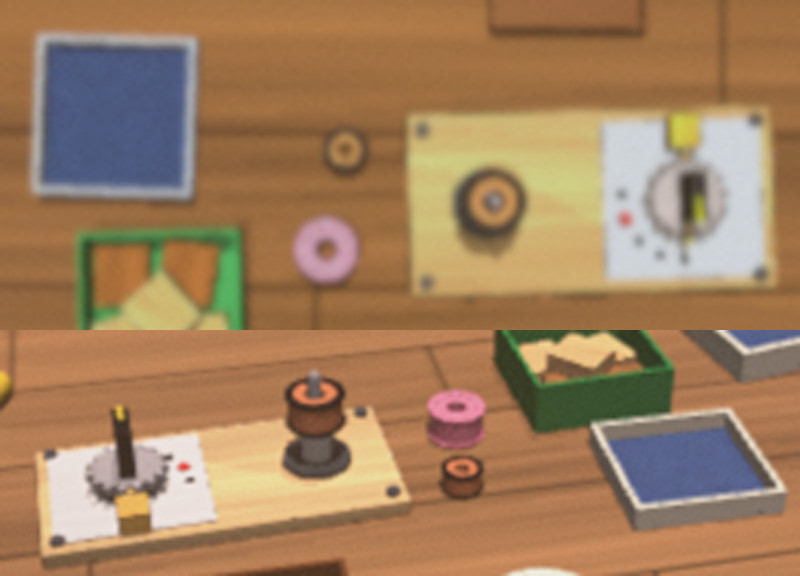

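The crop confirms it: the large copper coil is on the spindle at crop (490,202), the small copper coil and the pink one stand apart, and the small white tray is at crop (115,117). Next I'll measure poses.

```bash
cat >h.py <<'E'
import numpy as np,pickle
from scipy.optimize import least_squares
from scipy.spatial.transform import Rotation as R
d=pickle.load(open("d.pkl","rb"))
def ray(c,u,v,z):
    c=d[c] if isinstance(c,str) else c
    T=c["camera_from_world"];o=-T[:3,:3].T@T[:3,3]
    r=T[:3,:3].T@np.array([(u-c["cx"])/c["fx"],(v-c["cy"])/c["fy"],1]);return o+r*(z-o[2])/r[2]
def ct(u,v,z): return ray("top",235+(u-1.5)/4,145+(v-1.5)/4,z)
def cs(u,v,z): return ray("scene",180+(u-1)*260/800,190+(v-331)*80/246,z)
def rect(P,L,W):
    # own corners order: TL(+x,+y) TR(+x,-y) BR BL
    C=np.array([[L,W],[L,-W],[-L,-W],[-L,W]])/2
    f=lambda p:((C@np.array([[np.cos(p[2]),np.sin(p[2])],[-np.sin(p[2]),np.cos(p[2])]])+p[:2])-P).ravel()
    s=least_squares(f,[*P.mean(0),0]);return s.x,np.abs(s.fun).max()
E
python3 - <<'E'
from h import *
np.set_printoptions(precision=4,suppress=True)
J=np.array([ct(*p,.016)[:2] for p in[(407,115),(768,107),(775,286),(413,295)]])
j,e=rect(J,.15,.3);print("jig",j,e)
J2=np.array([cs(*p,.016)[:2] for p in[(411,504),(40,555),(40,452),(372,408)]]);print("jig scene",rect(J2,.15,.3))
K=np.array([ct(*p,.022)[:2] for p in[(37,35),(197,38),(193,199),(32,193)]])
print("tray",rect(K,.13,.13))
K=np.array([cs(*p,.022)[:2] for p in[(783,487),(638,514),(592,423),(730,411)]])
print("tray scene",rect(K,.13,.13))
c,s=np.cos(j[2]),np.sin(j[2]);M=np.array([[c,-s],[s,c]])
print("spindle",j[:2]+M@[0,.085],"knob",j[:2]+M@[0,-.075])
print("sp top",ct(493,202,.104),cs(314,373,.104),"coiltop",ct(491,202,.085),cs(315,392,.085))
print("knob bar top",ct(692,198,.083),cs(121,411,.083))
print(R.from_quat([0.2059,.97857,-.0006,0]).as_matrix())
E
```

```text
jig [ 0.5526 -0.1486  0.032 ] 0.0019714479968171647
jig scene (array([ 0.5562, -0.1484,  0.0157]), np.float64(0.0032081115556528705))
tray (array([ 0.619 ,  0.2427, -0.0181]), np.float64(0.0014546078562109876))
tray scene (array([ 0.622 ,  0.2425, -0.0133]), np.float64(0.006590184698991752))
spindle [ 0.5498 -0.0637] knob [ 0.555  -0.2236]
sp top [ 0.5482 -0.0616  0.104 ] [ 0.5508 -0.0632  0.104 ] coiltop [ 0.5488 -0.0615  0.085 ] [ 0.5501 -0.063   0.085 ]
knob bar top [ 0.5531 -0.2183  0.083 ] [ 0.5414 -0.2227  0.083 ]
[[-0.9152  0.403  -0.0002]
 [ 0.403   0.9152 -0.0012]
 [-0.0002 -0.0012 -1.    ]]
```

```bash
cat >>h.py <<'E'
def go(x,y,z,yaw):
    "delta in tool axes to pose with tool y at angle yaw from world y, pointing down"
    from bench import read_state
    s=read_state();A=R.from_quat(s["eef_rot"])
    c,q=np.cos(yaw),np.sin(yaw)
    B=R.from_matrix(np.array([[-c,-q,0],[-q,c,0],[0,0,-1]]))
    print("turn",(A.inv()*B).as_rotvec().round(4),"shift",A.inv().apply(np.array([x,y,z])-s["ee_pos"]).round(4),"| pos",s["ee_pos"].round(4),"t",s["time"],"q",s["joint_positions"].round(2))
E
python3 -c "
from h import *
go(.5495,-.063,.20,.028)"
```

```text
turn [-1.200e-03 -2.000e-04 -4.428e-01] shift [-0.5282 -0.4609  0.0225] | pos [0.2518 0.5717 0.2219] t 0.1 q [-1.18  0.33 -0.06  1.46  0.02  1.35 -0.09]
```

{"api": "play_rows", "payload": {
  "increments": "0 0 -0.443 -0.528 -0.461 0.022 1;0 0 -0.443 -0.528 -0.461 0.022 1;0 0 -0.443 -0.528 -0.461 0.022 1;0 0 -0.443 -0.528 -0.461 0.022 1;0 0 -0.443 -0.528 -0.461 0.022 1;0 0 -0.443 -0.528 -0.461 0.022 1;0 0 -0.443 -0.528 -0.461 0.022 1;0 0 -0.443 -0.528 -0.461 0.022 1"
}}

```text
time: 0.9
ee_pos: [0.4218, 0.2081, 0.2098]
eef_rot: [-0.014, 1.0, 0.0, -0.0]
ft_force: [-0.6, -0.0, 0.0]
width: 0.0869
grip_force: 0.0
```

```bash
python3 -c "
from h import *
go(.5495,-.063,.20,.028)"
```

```text
turn [ 0.0002 -0.0001  0.0003] shift [-0.12   -0.2746  0.0098] | pos [0.4218 0.2081 0.2098] t 0.9 q [-0.71 -0.01  0.16  1.88  0.    1.27  1.04]
```

{"api": "play_rows", "payload": {
  "increments": "0 0 0 -0.12 -0.275 0.01 1;0 0 0 -0.12 -0.275 0.01 1;0 0 0 -0.12 -0.275 0.01 1;0 0 0 -0.12 -0.275 0.01 1;0 0 0 -0.12 -0.275 0.01 1;0 0 0 -0.12 -0.275 0.01 1;0 0 0 -0.12 -0.275 0.01 1;0 0 0 -0.12 -0.275 0.01 1"
}}

```text
time: 1.7
ee_pos: [0.5489, -0.0624, 0.1994]
eef_rot: [-0.013, 1.0, -0.0, -0.001]
ft_force: [-0.1, 0.2, -0.1]
width: 0.0872
grip_force: 0.0
```

```bash
python3 -c "
from h import *
from bench import *
import cv2
go(.5495,-.063,.058,.028)
c=camera('scene');im=c['color'][100:300,150:400,::-1];cv2.imwrite('pics/s1.png',cv2.resize(im,(750,600),interpolation=cv2.INTER_CUBIC))"
```

```text
turn [-0.0003 -0.0012 -0.0024] shift [-0.0007 -0.0005  0.1414] | pos [ 0.5489 -0.0624  0.1994] t 1.7 q [-0.37  0.19  0.46  1.71 -0.09  1.26  1.7 ]
```

View pics/s1.png

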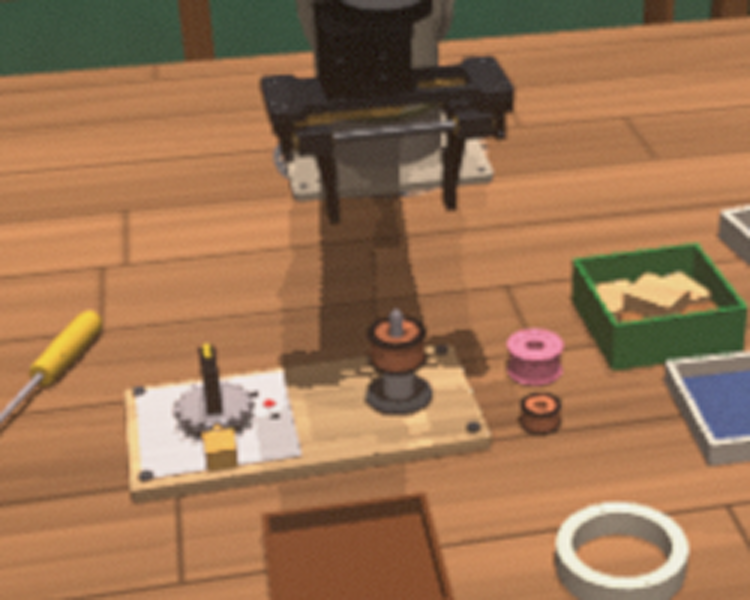

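The open gripper is above the spindle with the fingers straddling the coil at (397,345). Next I'll descend and close.

{"api": "play_rows", "payload": {
  "increments": "0 0 0 -0.001 -0.0005 0.04 1;0 0 0 -0.001 -0.0005 0.08 1;0 0 0 -0.001 -0.0005 0.11 1;0 0 0 -0.001 -0.0005 0.13 1;0 0 0 -0.001 -0.0005 0.141 1;0 0 0 -0.001 -0.0005 0.141 1;0 0 0 -0.001 -0.0005 0.141 0.7;0 0 0 -0.001 -0.0005 0.141 0.65",
  "grip_force": 20
}}

```text
time: 2.55
ee_pos: [0.551, -0.0615, 0.0603]
eef_rot: [-0.014, 1.0, 0.0, 0.001]
ft_force: [0.2, -0.0, 0.3]
width: 0.0775
grip_force: 0.0
```

{"api": "play_rows", "payload": {
  "increments": "0 0 0 0 0 0 0.6;0 0 0 0 0 0 0.55;0 0 0 0 0 0 0.4;0 0 0 0 0 0 0.4;0 0 0 0 0 0 0.4",
  "grip_force": 20
}}

```text
time: 3.05
ee_pos: [0.5504, -0.0619, 0.0593]
eef_rot: [-0.014, 1.0, -0.0, 0.0]
ft_force: [0.1, -0.2, 2.2]
width: 0.0506
grip_force: 20.0
```

{"api": "play_rows", "payload": {
  "increments": "0 0 0 0 0 -0.01 0.4;0 0 0 0 0 -0.025 0.4;0 0 0 0 0 -0.04 0.4;0 0 0 0 0 -0.055 0.4;0 0 0 0 0 -0.07 0.4;0 0 0 0 0 -0.085 0.4;0 0 0 0 0 -0.085 0.4"
}}

```text
time: 3.75
ee_pos: [0.5516, -0.0619, 0.1469]
eef_rot: [-0.014, 1.0, 0.0, 0.002]
ft_force: [0.8, 0.4, -1.4]
width: 0.0511
grip_force: 20.0
```

```bash
python3 -c "
from h import *
from bench import *
import cv2
go(.62,.2427,.145,.0)
c=camera('scene');im=c['color'][120:280,150:450,::-1];cv2.imwrite('pics/s2.png',cv2.resize(im,(800,427),interpolation=cv2.INTER_CUBIC))"
```

```text
turn [0.0005 0.0043 0.0281] shift [-0.077   0.3025  0.0024] | pos [ 0.5516 -0.0619  0.1469] t 3.75 q [-0.37  0.24  0.46  1.77 -0.12  1.15  1.72]
```

View pics/s2.png

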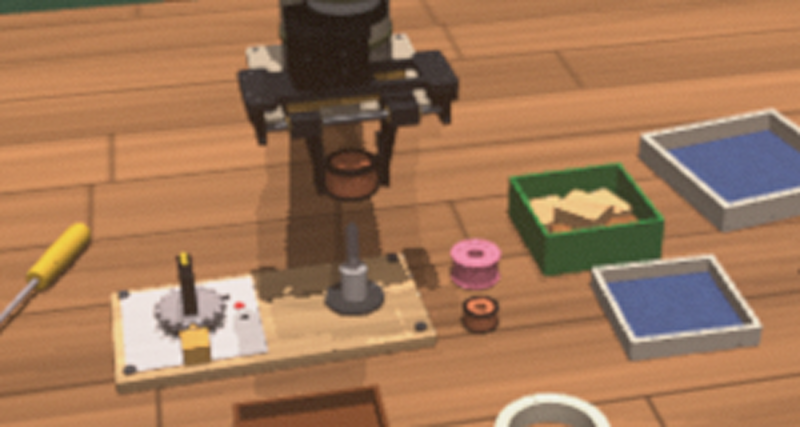

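The coil at (350,175) is gripped and clear of the spindle at (352,230). I'll carry it to the tray.

{"api": "play_rows", "payload": {
  "increments": "0 0 0.028 -0.005 0.02 0 0.4;0 0 0.028 -0.015 0.06 0 0.4;0 0 0.028 -0.026 0.1 0 0.4;0 0 0.028 -0.036 0.14 0 0.4;0 0 0.028 -0.046 0.18 0 0.4;0 0 0.028 -0.056 0.22 0 0.4;0 0 0.028 -0.066 0.26 0 0.4;0 0 0.028 -0.077 0.303 0 0.4"
}}

```text
time: 4.6
ee_pos: [0.6184, 0.2444, 0.1432]
eef_rot: [0.0, 1.0, -0.0, -0.001]
ft_force: [0.7, -0.3, -0.8]
width: 0.0509
grip_force: 20.0
```

{"api": "play_rows", "payload": {
  "increments": "0 0 0 0 0 0 0.4;0 0 0 0 0 0.03 0.4;0 0 0 0 0 0.06 0.4;0 0 0 0 0 0.09 0.4;0 0 0 0 0 0.11 0.4;0 0 0 0 0 0.12 0.4;0 0 0 0 0 0.12 0.4;0 0 0 0 0 0.12 0.4"
}}

```text
time: 5.4
ee_pos: [0.6191, 0.2434, 0.0248]
eef_rot: [-0.0, 1.0, 0.0, 0.0]
ft_force: [-0.4, -0.0, -1.9]
width: 0.0511
grip_force: 20.0
```

```bash
python3 -c "
from h import *
from bench import *
import cv2
go(.62,.2427,.009,.0)
print(read_state()['ft_force'])
c=camera('scene');im=c['color'][160:280,320:480,::-1];cv2.imwrite('pics/s3.png',cv2.resize(im,(800,600),interpolation=cv2.INTER_CUBIC))"
```

```text
turn [0.0004 0.0008 0.0002] shift [-0.0009 -0.0007  0.0158] | pos [0.6191 0.2434 0.0248] t 5.4 q [-0.66  0.59  0.29  1.56 -0.19  1.02  1.26]
[-0.41109014 -0.01572662 -1.94782429]
```

View pics/s3.png

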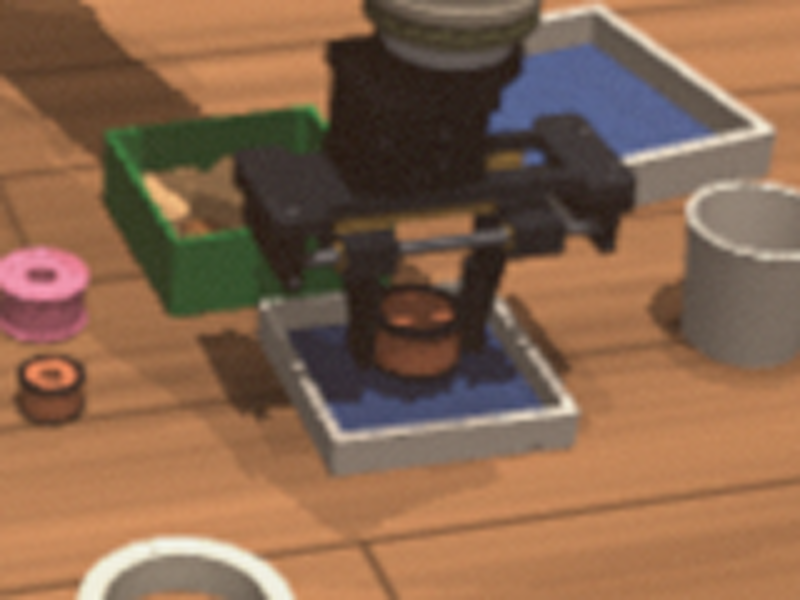

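The coil hangs centred over the small tray at (415,330), with the body above the bin. I'll lower it the last ~15 mm gently.

{"api": "play_rows", "payload": {
  "increments": "0 0 0 0 0 0.005 0.4;0 0 0 0 0 0.009 0.4;0 0 0 0 0 0.012 0.4;0 0 0 0 0 0.013 0.4;0 0 0 0 0 0.013 0.4"
}}

```text
time: 5.95
ee_pos: [0.6185, 0.2432, 0.0108]
eef_rot: [-0.0, 1.0, -0.0, -0.0]
ft_force: [-0.1, -0.3, -1.0]
width: 0.051
grip_force: 20.0
```

{"api": "play_rows", "payload": {
  "increments": "0 0 0 0 0 0.001 0.4;0 0 0 0 0 0.002 0.4;0 0 0 0 0 0.002 0.4"
}}

```text
time: 6.25
ee_pos: [0.6188, 0.2433, 0.0094]
eef_rot: [-0.0, 1.0, 0.0, 0.0]
ft_force: [-1.0, 0.4, 1.8]
width: 0.051
grip_force: 20.0
```

{"api": "play_rows", "payload": {
  "increments": "0 0 0 0 0 0.0007 0.4;0 0 0 0 0 0.0007 0.4"
}}

```text
time: 6.45
ee_pos: [0.6188, 0.2434, 0.0093]
eef_rot: [-0.0, 1.0, 0.0, 0.0]
ft_force: [-4.7, -1.7, 8.7]
width: 0.0508
grip_force: 20.0
```

{"api": "play_rows", "payload": {
  "increments": "0 0 0 0 0 -0.0007 0.59;0 0 0 0 0 -0.0007 0.65;0 0 0 0 0 -0.0007 0.75;0 0 0 0 0 -0.0007 0.8;0 0 0 0 0 -0.0007 0.8;0 0 0 0 0 -0.0007 0.8"
}}

```text
time: 7.05
ee_pos: [0.6186, 0.2432, 0.0089]
eef_rot: [-0.0, 1.0, 0.0, -0.0]
ft_force: [0.2, 0.7, 0.2]
width: 0.0691
grip_force: 0.0
```

{"api": "play_rows", "payload": {
  "increments": "0 0 0 0 0 -0.01 0.8;0 0 0 0 0 -0.03 0.8;0 0 0 0 0 -0.06 0.8;0 0 0 0 0 -0.1 0.8;0 0 0 0 0 -0.13 0.8;0 0 0 0 0 -0.15 0.8;0 0 0 0 0 -0.15 0.8"
}}

```text
time: 7.75
ee_pos: [0.6203, 0.2438, 0.1635]
eef_rot: [0.0, 1.0, 0.001, 0.003]
ft_force: [0.6, -0.2, -1.5]
width: 0.0696
grip_force: 0.0
```

```bash
python3 -c "
from h import *
go(.555,-.223,.15,.028)"
```

```text
turn [ 0.0029  0.0057 -0.0281] shift [ 0.0654 -0.4668  0.0118] | pos [0.6203 0.2438 0.1635] t 7.75 q [-0.68  0.46  0.32  1.44 -0.15  1.26  1.23]
```

```bash
python3 -c "
from h import *
from bench import *
import cv2
c=camera('top');t=c['color'][:,:,::-1]
s=camera('scene')['color'][:,:,::-1]
f=lambda im,k:cv2.resize(im,None,fx=k,fy=k,interpolation=cv2.INTER_CUBIC)
A=f(t[170:220,380:430],8);B=f(s[205:255,190:240],8);C=f(s[185:260,360:450],4.4)
o=np.zeros((400+C.shape[0]-150,800,3),np.uint8);o=np.vstack([np.hstack([A,B])[:400,:800],np.zeros((200,800,3),np.uint8)]);C=f(s[210:255,365:440],4.4);o[400:400+C.shape[0],:C.shape[1]]=C[:200]
cv2.imwrite('pics/k4.png',o)
E=None"
```

```text
(no output)
```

View pics/k4.png

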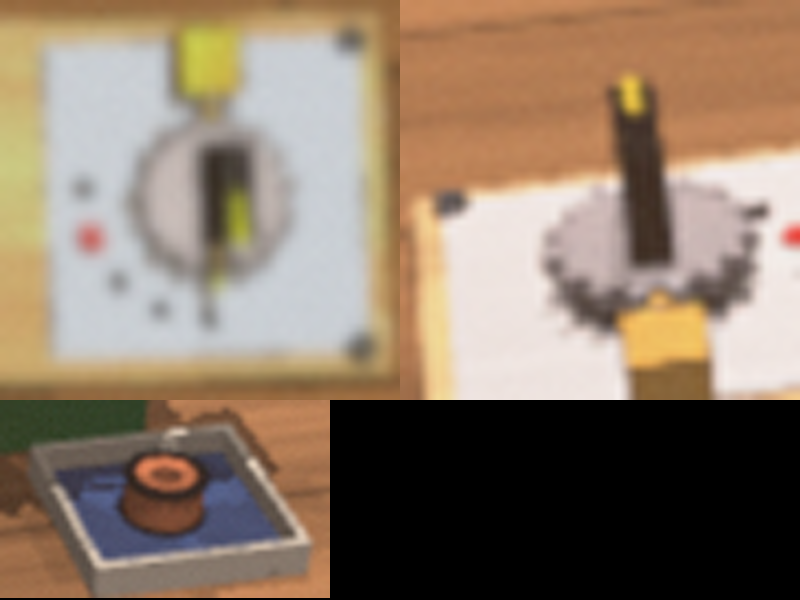

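The coil lies flat in the tray (165,490). The knob bar's top face is at crop (238,195), the wheel centre at (212,200), and the plunger is on the far side at (208,65).

```bash
python3 -c "
from h import *
print(ray('top',380+(238-3.5)/8,170+(195-3.5)/8,.083),ray('top',380+(212-3.5)/8,170+(200-3.5)/8,.04))
print(ray('scene',190+(655-400-3.5)/8,205+(245-3.5)/8,.04))
go(.555,-.223,.15,.028)"
```

```text
[ 0.55369057 -0.22353152  0.083     ] [ 0.55301971 -0.22193786  0.04      ]
[ 0.56484896 -0.22219358  0.04      ]
turn [ 0.0006  0.0007 -0.0279] shift [ 0.0637 -0.4663  0.0092] | pos [0.6187 0.2433 0.1595] t 7.85 q [-0.68  0.46  0.32  1.44 -0.15  1.26  1.23]
```

{"api": "play_rows", "payload": {
  "increments": "0 0 -0.028 0.006 -0.04 0 0.8;0 0 -0.028 0.013 -0.09 0 0.8;0 0 -0.028 0.019 -0.14 0 0.8;0 0 -0.028 0.026 -0.19 0 0.8;0 0 -0.028 0.033 -0.24 0 0.8;0 0 -0.028 0.04 -0.29 0 0.8;0 0 -0.028 0.047 -0.34 0 0.7;0 0 -0.028 0.054 -0.39 0 0.7"
}}

```text
time: 8.65
ee_pos: [0.5638, -0.1452, 0.1579]
eef_rot: [-0.014, 1.0, 0.0, -0.001]
ft_force: [1.5, 0.1, -0.5]
width: 0.0631
grip_force: 0.0
```

{"api": "play_rows", "payload": {
  "increments": "0 0 0 0.006 -0.045 0.005 0.6;0 0 0 0.01 -0.075 0.01 0.6;0 0 0 0.01 -0.075 0.01 0.6;0 0 0 0.01 -0.075 0.01 0.6"
}}

```text
time: 9.05
ee_pos: [0.5564, -0.2188, 0.1478]
eef_rot: [-0.013, 1.0, 0.0, -0.001]
ft_force: [-0.7, 1.0, -0.4]
width: 0.0528
grip_force: 0.0
```

```bash
python3 -c "
from h import *
go(.554,-.2225,.047,.028)"
```

```text
turn [ 0.0007 -0.0021 -0.0013] shift [ 0.0023 -0.0037  0.1008] | pos [ 0.5564 -0.2188  0.1478] t 9.05 q [-0.12  0.35  0.52  1.66 -0.18  1.19  2.04]
```

{"api": "play_rows", "payload": {
  "increments": "0 0 0 0.001 -0.003 0.02 0.6;0 0 0 0.0015 -0.003 0.05 0.6;0 0 0 0.0015 -0.003 0.08 0.6;0 0 0 0.0015 -0.003 0.095 0.6;0 0 0 0.0015 -0.003 0.1 0.5;0 0 0 0.0015 -0.003 0.1 0.4;0 0 0 0.0015 -0.003 0.1 0.4"
}}

```text
time: 9.75
ee_pos: [0.5567, -0.2218, 0.0503]
eef_rot: [-0.014, 1.0, -0.0, 0.001]
ft_force: [-0.7, 0.2, 0.9]
width: 0.038
grip_force: 0.0
```

```bash
python3 -c "
from h import *
go(.554,-.2225,.047,.028)
from bench import *
import cv2
f=lambda im,k:cv2.resize(im,None,fx=k,fy=k,interpolation=cv2.INTER_CUBIC)
s=camera('scene')['color'][180:270,180:260,::-1];t=camera('top')['color'][150:240,370:450,::-1]
cv2.imwrite('pics/k5.png',f(np.hstack([s,t]),5))"
```

```text
turn [-0.0003  0.0018  0.0006] shift [ 0.0028 -0.0007  0.0032] | pos [ 0.5567 -0.2218  0.0503] t 9.75 q [-0.09  0.46  0.49  1.74 -0.25  1.    2.09]
```

View pics/k5.png

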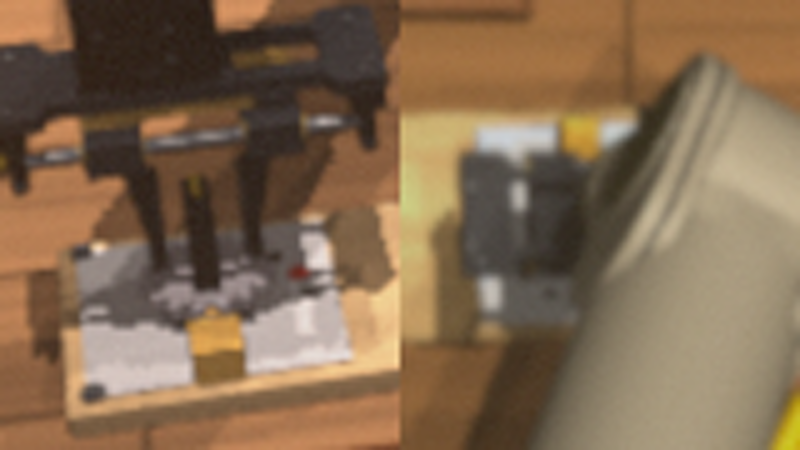

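The bar at (203,230) is between the fingers (160 and 253), well centred. I'll close on it.

{"api": "play_rows", "payload": {
  "increments": "0 0 0 0.002 0 0.003 0.35;0 0 0 0.002 0 0.003 0.28;0 0 0 0.002 0 0.003 0.2;0 0 0 0.002 0 0.003 0.1;0 0 0 0.002 0 0.003 0.05;0 0 0 0.002 0 0.003 0.05;0 0 0 0.002 0 0.003 0.05",
  "grip_force": 30
}}

```text
time: 10.55
ee_pos: [0.5539, -0.2234, 0.0461]
eef_rot: [-0.014, 1.0, -0.001, 0.0]
ft_force: [1.8, -4.8, -2.0]
width: 0.0136
grip_force: 30.0
```

{"api": "play_rows", "payload": {
  "increments": "0 0 0 0 0 0 0.05;0 0 0 0 0 0 0.05;0 0 0 0 0 0 0.05",
  "grip_force": 50
}}

```text
time: 10.85
ee_pos: [0.5539, -0.2234, 0.0461]
eef_rot: [-0.014, 1.0, -0.001, 0.0]
ft_force: [1.7, -5.4, -1.7]
width: 0.014
grip_force: 50.0
```

```bash
cat >>h.py <<'E'
def st():
    from bench import read_state
    s=read_state();y=R.from_quat(s["eef_rot"]).as_matrix()[:,1];print("t",s["time"],"yaw",np.arctan2(-y[0],y[1]).round(4),"pos",s["ee_pos"].round(4),"f",s["ft_force"].round(1),"tq",s["torque"].round(3),"w",round(s["width"],4),s["grip_force"],"q7",s["joint_positions"][6].round(3))
E
python3 -c "
from h import *
st()"
```

```text
t 10.85 yaw 0.0272 pos [ 0.5539 -0.2234  0.0461] f [ 1.7 -5.4 -1.7] tq [-0.966 -0.253  0.047] w 0.014 49.99552331641098 q7 2.094
```

{"api": "play_rows", "payload": {
  "increments": "0 0 0.05 0 0 0 0.05;0 0 0.1 0 0 0 0.05;0 0 0.15 0 0 0 0.05;0 0 0.2 0 0 0 0.05;0 0 0.25 0 0 0 0.05;0 0 0.3 0 0 0 0.05;0 0 0.3 0 0 0 0.05"
}}

```text
time: 11.55
ee_pos: [0.5539, -0.2233, 0.0462]
eef_rot: [0.137, 0.991, -0.001, 0.0]
ft_force: [1.0, -5.9, -2.2]
width: 0.0138
grip_force: 50.0
```

```bash
python3 -c "
from h import *
st()"
```

```text
t 11.55 yaw -0.2745 pos [ 0.5539 -0.2233  0.0462] f [ 1.  -5.9 -2.2] tq [-1.035 -0.265 -0.012] w 0.0138 50.01551148049657 q7 1.82
```

{"api": "play_rows", "payload": {
  "increments": "0 0 0.05 0 0 0 0.05;0 0 0.1 0 0 0 0.05;0 0 0.119 0 0 0 0.05;0 0 0.119 0 0 0 0.05"
}}

```text
time: 11.95
ee_pos: [0.5539, -0.2232, 0.0461]
eef_rot: [0.195, 0.981, -0.001, 0.0]
ft_force: [0.6, -5.4, -2.1]
width: 0.0136
grip_force: 50.0
```

```bash
python3 -c "
from h import *
st()"
```

```text
t 11.95 yaw -0.392 pos [ 0.5539 -0.2232  0.0461] f [ 0.6 -5.4 -2.1] tq [-1.1   -0.29   0.075] w 0.0136 50.01640106942432 q7 1.713
```

{"api": "play_rows", "payload": {
  "increments": "0 0 0.04 0 0 0 0.05;0 0 0.08 0 0 0 0.05;0 0 0.08 0 0 0 0.05"
}}

```text
time: 12.25
ee_pos: [0.5539, -0.2232, 0.0461]
eef_rot: [0.234, 0.972, -0.001, 0.001]
ft_force: [1.4, -5.1, -1.4]
width: 0.0138
grip_force: 50.0
```

```bash
python3 -c "
from h import *
st()"
```

```text
t 12.25 yaw -0.4726 pos [ 0.5539 -0.2232  0.0461] f [ 1.4 -5.1 -1.4] tq [-1.096 -0.293  0.032] w 0.0138 50.01686287267148 q7 1.64
```

{"api": "play_rows", "payload": {
  "increments": "0 0 0.06 0 0 0 0.05;0 0 0.12 0 0 0 0.05;0 0 0.18 0 0 0 0.05;0 0 0.24 0 0 0 0.05;0 0 0.3 0 0 0 0.05;0 0 0.36 0 0 0 0.05;0 0 0.42 0 0 0 0.05;0 0 0.42 0 0 0 0.05"
}}

```text
time: 13.05
ee_pos: [0.5541, -0.2231, 0.0462]
eef_rot: [0.432, 0.902, -0.001, 0.001]
ft_force: [1.7, -3.8, -2.9]
width: 0.0134
grip_force: 50.0
```

```bash
python3 -c "
from h import *
st()"
```

```text
t 13.05 yaw -0.893 pos [ 0.5541 -0.2231  0.0462] f [ 1.7 -3.8 -2.9] tq [-1.072 -0.452  0.1  ] w 0.0134 50.013879426624044 q7 1.263
```

{"api": "play_rows", "payload": {
  "increments": "0 0 0.06 0 0 0 0.05;0 0 0.12 0 0 0 0.05;0 0 0.18 0 0 0 0.05;0 0 0.22 0 0 0 0.05;0 0 0.26 0 0 0 0.05;0 0 0.29 0 0 0 0.05;0 0 0.29 0 0 0 0.05"
}}

```text
time: 13.75
ee_pos: [0.5542, -0.2231, 0.0462]
eef_rot: [0.557, 0.83, -0.001, 0.001]
ft_force: [1.0, -4.5, -2.8]
width: 0.0136
grip_force: 50.0
```

```bash
python3 -c "
from h import *
st()"
```

```text
t 13.75 yaw -1.1822 pos [ 0.5542 -0.2231  0.0462] f [ 1.  -4.5 -2.8] tq [-1.086 -0.517  0.036] w 0.0136 50.009511560401734 q7 1.006
```

{"api": "play_rows", "payload": {
  "increments": "0 0 0.03 0 0 0 0.05;0 0 0.03 0 0 0 0.05"
}}

```text
time: 13.95
ee_pos: [0.5542, -0.2231, 0.0462]
eef_rot: [0.57, 0.822, -0.0, 0.001]
ft_force: [1.4, -5.5, -2.3]
width: 0.0135
grip_force: 50.0
```

```bash
python3 -c "
from h import *
st()"
```

```text
t 13.95 yaw -1.2122 pos [ 0.5542 -0.2231  0.0462] f [ 1.4 -5.5 -2.3] tq [-1.184 -0.533  0.036] w 0.0135 50.00963446769674 q7 0.979
```

{"api": "play_rows", "payload": {
  "increments": "0 0 0.02 0 0 0 0.05;0 0 0.02 0 0 0 0.05"
}}

```text
time: 14.15
ee_pos: [0.5542, -0.223, 0.0462]
eef_rot: [0.578, 0.816, -0.0, 0.001]
ft_force: [2.5, -5.8, -3.4]
width: 0.0134
grip_force: 50.0
```

```bash
python3 -c "
from h import *
st()
from bench import *
import cv2
f=lambda im,k:cv2.resize(im,None,fx=k,fy=k,interpolation=cv2.INTER_CUBIC)
cv2.imwrite('pics/k6.png',f(np.hstack([camera('scene')['color'][200:265,185:265,::-1],camera('top')['color'][160:225,370:450,::-1]]),5))"
```

```text
t 14.15 yaw -1.2317 pos [ 0.5542 -0.223   0.0462] f [ 2.5 -5.8 -3.4] tq [-1.128 -0.504  0.156] w 0.0134 50.010929202380794 q7 0.962
```

View pics/k6.png

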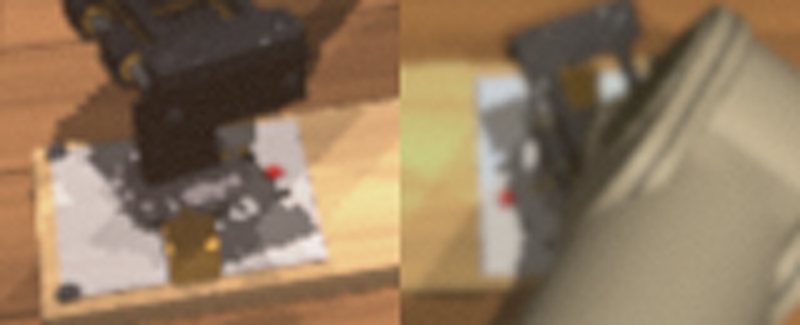

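{"api": "play_rows", "payload": {
  "increments": "0 0 0.01 0 0 0 0.05;0 0 0.01 0 0 0 0.05;0 0 0.01 0 0 0 0.05"
}}

```text
time: 14.55
ee_pos: [0.5542, -0.223, 0.0462]
eef_rot: [0.581, 0.814, -0.0, 0.001]
ft_force: [2.1, -4.3, -3.9]
width: 0.0138
grip_force: 50.0
```

```bash
python3 -c "
from h import *
from bench import *
for i in range(3): st();camera('scene')"
```

```text
t 14.55 yaw -1.2408 pos [ 0.5542 -0.223   0.0462] f [ 2.1 -4.3 -3.9] tq [-1.111 -0.475  0.203] w 0.0138 50.011819742430816 q7 0.954
t 14.6 yaw -1.2408 pos [ 0.5542 -0.223   0.0462] f [ 1.8 -4.  -3.7] tq [-1.159 -0.527  0.222] w 0.0134 50.01175169392809 q7 0.954
t 14.65 yaw -1.2408 pos [ 0.5542 -0.2231  0.0462] f [ 1.9 -5.6 -3.3] tq [-1.171 -0.508  0.191] w 0.0139 50.011880999627465 q7 0.954
```

The torque stepped up from 0.04 to about 0.2 N m at 1.257–1.268 rad, so the knob is seated on the third click. I'll hand in while holding it.

```bash
python3 -c "
from bench import *
print(close_job())"
```

```text
the job is handed in; nothing more can be done
None
```

The coil is lying flat in the small white tray, released, and I handed the job in at about 14.7 s with the gripper still holding the knob on the third click (tool turned about 1.268 rad from home; the arm hid the pointer, so this comes from the angle and the torque step, not from sight).

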